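Index the decorating wheel to the gauge post

TASK

Turn the decorating wheel by pushing with a fingertip against the side of one of its arms, until the long pointed arm points straight at the upright gauge post, and leave it standing there. The dish rides round on the wheel: do not touch it, and keep it centred. Nothing is to be gripped or lifted, and the paint pots, tape roll and cup stay where they are.

Things in the scene. Friction and masses are not known exactly. Their poses are not given: they have to be found in the camera images.
- wheel: The turning part: round head with four flat dark steel arms, 14 mm wide, 12 mm thick (73 to 85 mm above the table). Origin: on its fixed upright axis at table height; z up; x along the one long, pointed arm, whose sides are parallel from the head's rim (70 mm from the axis) to 120 mm. The other three are blunt stubs along +y, -x and -y, ending 95 mm from the axis. Below the arms is free space.
- long_arm_tip (a point): The pointed end of the long arm: 134 mm from the wheel's axis, 79 mm above the table.
- wheel_top (a point): Centre of the top of the wheel's round aluminium head (140 mm in diameter, 14 mm thick), on the axis, 86 mm above the table. The wheel turns either way without end stops within several turns; it takes about 1 N at 100 mm from the axis to turn it, and it stays where it is left.
- post: The gauge post: a bare steel post standing on a round foot, fixed to the table some 165 to 185 mm from the wheel's axis, outside the arms' sweep. 112 mm tall, stem 13 mm thick, small 20 mm head on top, foot 52 mm in diameter and 14 mm high. Origin: centre of the foot's underside; z is up.
- dish: A small round unglazed clay bowl, 104 mm in diameter and 26 mm high, standing loose on the middle of the wheel's head (rim 112 mm above the table). Origin: centre of its underside.
- pot_a: A small lidded paint pot, 38 mm in diameter and 34 mm high, loose on the table outside the arms' sweep. Origin: centre of its underside.
- pot_b: A second paint pot, the same as the first.
- tape: A roll of masking tape lying flat, 100 mm outside diameter, 24 mm high, loose on the table. Origin: centre of its underside.
- cup: A clear plastic water cup, empty, 72 mm in diameter at the rim and 70 mm high, loose on the table off to one side. Origin: centre of its underside.

How it is judged:
On the way, in this order (a step that is already met when the one before it is completed fails the run):
1. a finger pushes on one of the wheel's arms ((contact force between the fingers and long_arm above 0.3 N or contact force between the fingers and long_arm_point above 0.3 N or contact force between the fingers and stub_a above 0.3 N or contact force between the fingers and stub_b above 0.3 N or contact force between the fingers and stub_c above 0.3 N)), for 0.05 s.
2. the long arm points at the gauge post and the wheel is still (y of post in the frame of wheel between -0.01 and 0.01 m and x of post in the frame of wheel above 0.05 m and angular speed of wheel below 0.05 rad/s), for 0.2 s.
At the end, for the whole second after the job is handed in: The long arm points at the gauge post: the post's axis lies within 10 mm of the arm's centre line drawn outwards. The wheel is at rest, the dish is at rest flat on the wheel within 12 mm of its axis, and the paint pots, tape roll and cup are within 12 mm of where they stood (all of step 2 and horizontal distance between dish and wheel below 0.012 m and z of dish in the frame of wheel between 0.081 and 0.091 m and linear speed of dish below 0.02 m/s and distance of each of pot_a, pot_b, tape, cup from where it was at the start of the episode below 0.012 m); the robot touches nothing.
It fails at once if the dish is touched by the robot (contact force between any of the fingers, the arm and dish above 0.3 N).
It fails at once if the dish is lifted or pushed off centre (horizontal distance between dish and wheel above 0.015 m or z of dish in the frame of wheel above 0.094 m).
It fails at once if a paint pot, the tape roll or the cup is moved (distance of any of pot_a, pot_b, tape, cup from where it was at the start of the episode above 0.012 m).
It also fails if it takes over 51 s, if anything falls off the work surface, if the arm or the gripper's body presses on something with over 40 N, if the wrist force passes 120 N, or if a joint passes its speed limit or range.

ROBOT

A 6-joint arm with a two-finger parallel gripper is mounted at the origin on the work surface. World frame = base frame: x ahead of the robot, y to its left, z up, the work surface at z = 0. Lengths are in m, angles in rad, forces in N, time in s.
With the tool pointing down it reaches from about 0.225 to 0.875 m from the base axis. Payload 3.4 kg.
Tool frame: the origin (TCP) lies midway between the tips of the shut fingers; the grasp point (between the pads) lies 19 mm behind it; z points along the fingers, y is the line along which they close (so a half turn about z gives the same grasp; the last joint's range is limited). The gripper opens to 85 mm and grips with 20 to 120 N. Pads are 22 mm wide; open, the fingers measure 114 mm over their backs; the gripper's body (76 mm by 85 mm) begins 54 mm behind the grasp point. The pads swing forward as they close: fully open they stand 13 mm farther back than shut.
Start: joints at [1.136, 0.276, 1.505, -0, 1.361, -0.121], TCP at [0.178, 0.547, 0.203] pointing down, gripper open.
Joint ranges: [-2.89, 2.89], [-0.75, 2.08], [0.22, 2.7], [-1.18, 4.32], [0.11, 2.71], [-2.7, 2.7]. Speed limits (rad/s): [2.57, 2.57, 3.14, 3.14, 3.14, 3.14].

INTERFACE

Orientations are given as a unit quaternion [w, x, y, z].
In Python, from rig import * gives the robot as it stands.
- The arm moves only by the tool apply_moves, never from a script. Its argument "steps" is one flat list of numbers, 4 for each row, row after row: the shift along the world's x, y, z in cm, then the turn about the world's z in degrees. A call has 1 to 8 rows; each row is the pose to reach, as a shift and turn from the pose commanded when the call began; what a row does not reach only later rows make up. A row lasts 1/12 s, in which the tool goes at most 41.7 mm and 7.16 degrees, less where a joint would pass 70% of its speed; a pose out of reach is approached as far as the arm can. A call with a gripper value outside its range is refused whole. "jaw" is the closure in counts, from 0 (fully open) to 255 (shut), set as the call begins (left out, the last holds). The fingers move at their own pace and stop on an object; "newtons" is the grip in N (left out, the last holds). Time passes only in rows, so rows that repeat a pose let the fingers close. It gives the time, the measured TCP pose, the force, the opening and the grip force at its end, in the units of the state.
- get_state(): the state, without advancing time (a new reading comes with each control period).
- get_image(name): name is "scene" or "top" or "wrist"; returns the picture (384x512x3 uint8, red, green, blue); there is no depth.
- calibration(name): a dict with "fx", "fy", "cx", "cy" (pixels), "xyz" and "rotation" of the camera in the world. Camera axes: x right, y up, looking along -z (the intrinsics and any distortion apply to the point x, -y, -z); pixel columns grow to the right and rows downward; lengths in m; the calibration is good to about 2 mm. A picture is of the moment at which its call begins: read the wrist's pose just before it. calibration takes no time and is no camera call; for the wrist camera it gives the pose at the moment of the call.
- sign_off(): hands the job in; it is judged then, once.
The state is a dict: "clock": time; "qpos": joint angles; "qd": joint speeds; "effort": joint torques, N m; "position": TCP position; "ee_rot": TCP orientation; "contact_force": force on the tool from outside, world axes, zero at the start; "moment": the same for the moment, N m; "width": finger opening in m; "gripper_force": force on a finger pad.
Only numpy, scipy, OpenCV 4.12 (cv2) and the standard library are available. Lean on these libraries where they do the work, as an engineer would, in place of code of your own. Each camera call takes 0.05 s, during which the arm holds its last target. There are 200 camera calls.

## Working session

There is one attempt and no reset: what is moved stays moved. The work goes in short steps, Python scripts to look and compute and a tool call to move; the robot and the scene stay as the last step left them, time stands still between calls to the robot, and variables do not carry over. Pictures are saved under pics/ and viewed, at most 10 in all, crops included, and the job is handed in when it is done.

Besides the shell and the picture viewer there is one more tool, called after "Request:" as name(argument=value, ...) on one line, values as JSON. apply_moves: Moves the arm, as the interface text tells. Its arguments: {"type":"object","properties":{"steps":{"type":"array","items":{"type":"number"}},"jaw":{"type":"number"},"newtons":{"type":"number"}},"required":["steps"]}

```bash
mkdir -p pics; python3 - <<'E'
from rig import *
import cv2
for n in ("top","scene"):
    im=get_image(n); c=calibration(n); print(n,c)
    cv2.imwrite(f"pics/{n}0.png",cv2.cvtColor(im,cv2.COLOR_RGB2BGR))
print(get_state())
E
```

```text
top {'fx': 413.61552791905797, 'fy': 413.61552791905797, 'cx': 253.13872967454887, 'cy': 192.6979120395513, 'xyz': array([0.3723132 , 0.14339292, 1.25383326]), 'rotation': array([ 0.72269123,  0.07971579, -0.07341576, -0.68262208])}
scene {'fx': 457.9305287072322, 'fy': 457.9305287072322, 'cx': 249.0905899922268, 'cy': 190.75709311879262, 'xyz': array([ 1.04864478, -0.28476977,  0.99588513]), 'rotation': array([0.88326369, 0.2688574 , 0.1079792 , 0.36864813])}
{'clock': 0.1, 'qpos': array([ 1.13598978e+00,  2.76524806e-01,  1.50597478e+00, -4.40439937e-06,
        1.36072136e+00, -1.20998835e-01]), 'qd': array([ 2.67842577e-04, -2.12306064e-03, -3.31885386e-03,  4.38798883e-04,
        7.97243494e-04, -1.80419822e-05]), 'effort': array([ 1.18758133e-03, -4.17701733e+01, -2.46405137e+01, -2.60750012e-04,
        5.86288239e-03, -2.20822852e-05]), 'position': array([0.17728295, 0.54645359, 0.20234288]), 'ee_rot': array([-2.21280717e-04,  1.56260344e-01,  9.87715567e-01, -7.83497461e-04]), 'contact_force': array([ 0.88017509, -0.38321408,  1.15162921]), 'moment': array([-0.01506196, -0.00461993,  0.00945656]), 'gripper_force': 0.0, 'width': 0.08531598914554002}
```

View pics/top0.png

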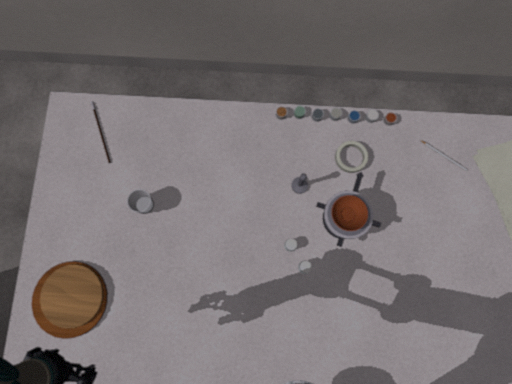

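View pics/scene0.png

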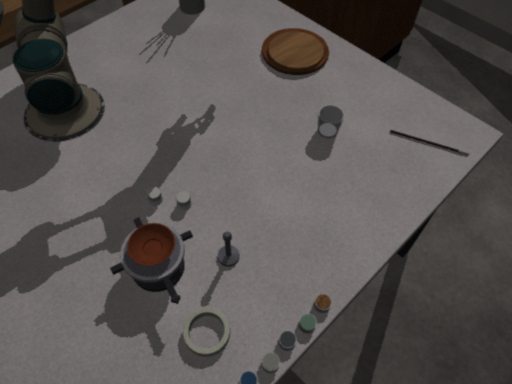

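The top view shows the wheel near (350,213), its arms at about (358,182), (320,206), (340,242) and (377,224), and the post foot near (301,185). The pots are near (291,244) and (305,266), the tape near (352,157) and the cup near (141,203). Next I'll zoom in and cast rays.

```bash
cat > h.py <<'E'
from rig import *
import numpy as np, cv2
from scipy.spatial.transform import Rotation as R
def ray(c,u,v):
    d=np.array([(u-c["cx"])/c["fx"],-(v-c["cy"])/c["fy"],-1.]); q=c["rotation"]
    return R.from_quat([q[1],q[2],q[3],q[0]]).apply(d)
def onz(c,u,v,z):
    d=ray(c,u,v); return np.array(c["xyz"])+d*(z-c["xyz"][2])/d[2]
def proj(c,p):
    q=c["rotation"]; x=R.from_quat([q[1],q[2],q[3],q[0]]).inv().apply(np.array(p)-c["xyz"])
    return c["cx"]+c["fx"]*x[0]/-x[2], c["cy"]-c["fy"]*x[1]/-x[2]
E
python3 - <<'E'
from h import *
t=cv2.imread("pics/top0.png")[135:285,270:400]; s=cv2.imread("pics/scene0.png")[180:360,100:250]
a=cv2.resize(t,None,fx=4,fy=4,interpolation=cv2.INTER_CUBIC);b=cv2.resize(s,None,fx=3,fy=3,interpolation=cv2.INTER_CUBIC)
o=np.zeros((600,520+0,3),np.uint8); o=a
cv2.imwrite("pics/topc.png",cv2.convertScaleAbs(a,alpha=1.4,beta=10))
c=calibration("top"); print("base px",proj(c,[0,0,0]))
# dish mask (orange-red), centre at z .112 rim
im=cv2.imread("pics/top0.png"); hsv=cv2.cvtColor(im,cv2.COLOR_BGR2HSV)
m=((hsv[...,0]<15)&(hsv[...,1]>130)).astype(np.uint8); m[:,:300]=0;m[:180]=0;m[260:]=0
k=max(cv2.findContours(m,0,1)[0],key=cv2.contourArea); e=cv2.fitEllipse(k); print("dish",e,onz(c,*e[0],.112))
for n,u,v,z in (("long?",358,175,.079),("w",318,206,.079),("s",340,245,.079),("e",380,224,.079),("post",301,185,.014),("tape",352,157,.024),("potA",291,244,.034),("potB",305,266,.034),("cup",141,203,.03)): print(n,onz(c,u,v,z))
E
```

```text
base px (np.float64(298.49081118483224), np.float64(424.83847336522865))
dish ((349.4851989746094, 212.58291625976562), (33.348087310791016, 35.205169677734375), 117.88672637939453) [ 0.58208078 -0.11125031  0.112     ]
long? [ 0.7014453 -0.1427342  0.079    ]
w [ 0.60226334 -0.02777863  0.079     ]
s [ 0.49360759 -0.09251339  0.079     ]
e [ 0.55998525 -0.20587964  0.079     ]
post [0.67782856 0.01657638 0.014     ]
tape [ 0.77360721 -0.13740044  0.024     ]
potA [0.49297663 0.04217967 0.034     ]
potB [ 0.43161343 -0.00081645  0.034     ]
cup [0.5907678  0.49799565 0.03      ]
```

View pics/topc.png

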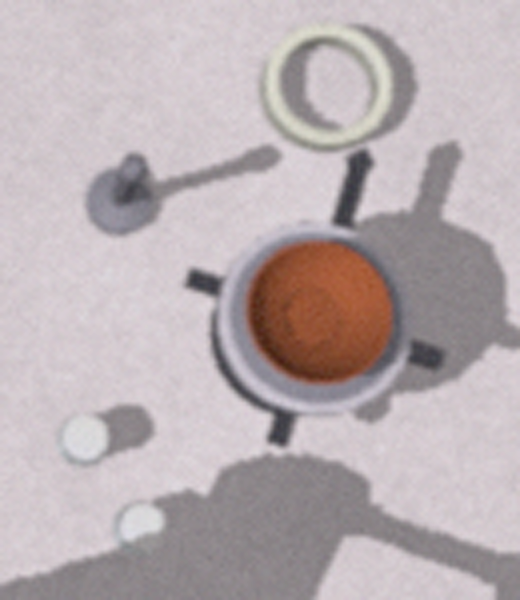

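The crop gives the arm ends in full-image pixels: long tip (360.5,173), left stub (317,204), right stub (381,224), lower stub (339.5,246). The post foot is at (300.5,185.5). The long arm points away from the base and has to turn counter-clockwise towards the post.

```bash
python3 - <<'E'
from h import *
c=calibration("top"); P={n:onz(c,u,v,z)[:2] for n,u,v,z in (("L",360.5,173,.079),("W",317,204.2,.079),("E",380.7,224,.079),("S",339.5,246.2,.079),("post",300.5,185.5,.014))}
ax=(P["W"]+P["E"])/2; 
for k,p in P.items(): d=p-ax; print(k,p.round(4),"r",np.hypot(*d).round(4),"ang",np.degrees(np.arctan2(d[1],d[0])).round(1))
print("axis",ax)
s=calibration("scene")
for n in ("L","post"): print(n,"in scene",proj(s,[*P[n],.079 if n=="L" else .014]))
E
```

```text
L [ 0.7079 -0.15  ] r 0.1287 ang -15.2
W [ 0.6074 -0.0248] r 0.0946 ang 75.5
E [ 0.5601 -0.2079] r 0.0946 ang -104.5
S [ 0.4901 -0.0911] r 0.0969 ang 164.9
post [0.6762 0.0181] r 0.1631 ang 55.5
axis [ 0.58374446 -0.11632295]
L in scene (np.float64(175.98886447143968), np.float64(300.6822982977633))
post in scene (np.float64(225.76059565077145), np.float64(252.9168453653793))
```

The three stub radii (95, 95 and 97 mm) and the tip radius (129 mm) match the given sizes, so the measurement holds. I'll go to a point behind the long arm at (0.676,-0.177), with the jaw shut and turned by -87°.

Request:
apply_moves(steps=[1,-1.5,0,-2,3,-4.4,0,-6,5.2,-7.6,0,-10,7.4,-10.8,0,-14,9.6,-14,0,-18,11.8,-17.2,0,-22,14,-20.4,0,-26,16.2,-23.6,0,-30], jaw=255, newtons=20)

```text
clock: 0.77
position: [0.3399, 0.3092, 0.2029]
ee_rot: [-0.0, 0.408, 0.913, -0.0]
contact_force: [0.2, 0.3, 0.5]
width: -0.0001
gripper_force: 0.0
```

Request:
apply_moves(steps=[2.2,-3.2,0,-4,4.4,-6.4,0,-8,6.6,-9.6,0,-12,8.8,-12.8,0,-16,11,-16,0,-20,13.2,-19.2,0,-24,15.4,-22.4,0,-28,17.6,-25.6,0,-32])

```text
clock: 1.43
position: [0.516, 0.0531, 0.2028]
ee_rot: [-0.0, 0.644, 0.765, -0.0]
contact_force: [1.3, 1.6, -0.3]
width: -0.0003
gripper_force: 0.0
```

Request:
apply_moves(steps=[2.2,-3.2,0,-4,4.4,-6.4,0,-8,6.6,-9.6,0,-12,8.8,-12.8,0,-15,11,-16,0,-18,13.2,-19.2,0,-21,15,-22,0,-24,16,-23.2,0,-25])

```text
clock: 2.1
position: [0.677, -0.1817, 0.2016]
ee_rot: [0.001, 0.795, 0.607, -0.001]
contact_force: [0.1, -0.9, 0.6]
width: 0.0002
gripper_force: 0.0
```

Request:
apply_moves(steps=[0,0,-2.5,0,0,0,-5,0,0,0,-7.5,0,0,0,-9.5,0,0,0,-10,0,0,0,-10,0])

```text
clock: 2.6
position: [0.6739, -0.1765, 0.1006]
ee_rot: [-0.002, 0.793, 0.609, -0.001]
contact_force: [0.8, -0.6, -0.3]
width: -0.0
gripper_force: 0.0
```

```bash
python3 - <<'E'
from h import *
w=cv2.cvtColor(get_image("wrist"),cv2.COLOR_RGB2BGR); cv2.imwrite("pics/w1.png",w)
s=cv2.cvtColor(get_image("scene"),cv2.COLOR_RGB2BGR); cv2.imwrite("pics/s1.png",s)
c=cv2.resize(s[180:330,90:250],None,fx=2.5,fy=2.5,interpolation=cv2.INTER_CUBIC)
cc=np.zeros((384,400,3),np.uint8); cc[:375]=c
cv2.imwrite("pics/m1.png",cv2.convertScaleAbs(np.hstack([cv2.resize(w,(400,300)),cc[:300]]) if 0 else np.hstack([cv2.copyMakeBorder(cv2.resize(w,(400,300)),0,84,0,0,0),cc]),alpha=1.3))
print(get_state()["position"])
E
```

```text
[ 0.67618793 -0.17723257  0.1039723 ]
```

View pics/m1.png

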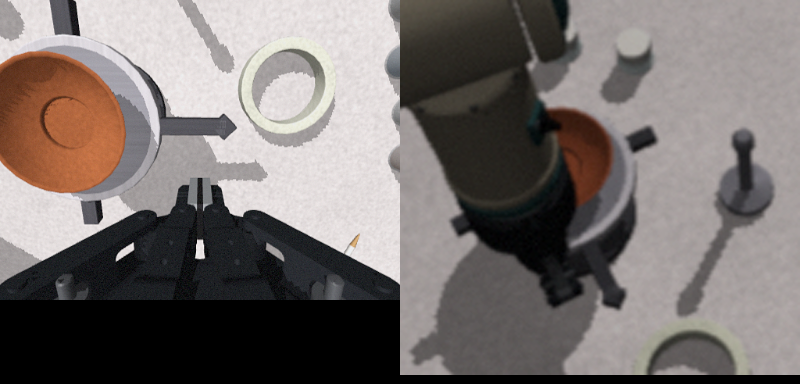

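The wrist view shows the shut fingertips (200,180) beside the side of the long arm, whose tip is at (235,125). The dish is well clear, and the scene view confirms it. I'll work out the arc rows.

```bash
cat >> h.py <<'E'
A=np.array([.5837,-.1163])
def fing(phi,r=.105,off=.018):
    a=np.radians(phi); return A+r*np.array([np.cos(a),np.sin(a)])+off*np.array([np.sin(a),-np.cos(a)])
def rows(phis,yaw0,p0=None):
    p0=fing(phis[0]) if p0 is None else p0
    for ph in phis[1:]: print(ph,(100*(fing(ph)-p0)).round(1),ph-yaw0)
E
python3 - <<'E'
from h import *
print(get_state()["position"])
rows([0]+list(range(-23,-8,2)),-15,np.array([.676,-.178]))
for k in range(-9,48,16): print(); rows(list(range(k,k+17,2)),k)
E
```

```text
[ 0.67618793 -0.17723257  0.1039723 ]
-23 [-0.3  0.4] -8
-21 [-0.1  0.7] -6
-19 [0.1 1. ] -4
-17 [0.3 1.4] -2
-15 [0.4 1.7] 0
-13 [0.6 2.1] 2
-11 [0.7 2.4] 4
-9 [0.9 2.7] 6

-7 [0.1 0.4] 2
-5 [0.2 0.7] 4
-3 [0.3 1.1] 6
-1 [0.4 1.4] 8
1 [0.4 1.8] 10
3 [0.5 2.2] 12
5 [0.5 2.5] 14
7 [0.6 2.9] 16

9 [0.  0.4] 2
11 [0.  0.7] 4
13 [-0.   1.1] 6
15 [-0.   1.5] 8
17 [-0.1  1.9] 10
19 [-0.1  2.2] 12
21 [-0.2  2.6] 14
23 [-0.3  3. ] 16

25 [-0.1  0.4] 2
27 [-0.2  0.7] 4
29 [-0.3  1.1] 6
31 [-0.4  1.4] 8
33 [-0.6  1.8] 10
35 [-0.7  2.1] 12
37 [-0.9  2.4] 14
39 [-1.1  2.8] 16

41 [-0.2  0.3] 2
43 [-0.4  0.6] 4
45 [-0.6  0.9] 6
47 [-0.8  1.2] 8
49 [-1.   1.5] 10
51 [-1.3  1.8] 12
53 [-1.5  2.1] 14
55 [-1.8  2.4] 16
```

Request:
apply_moves(steps=[0,0,-1.5,0,0,0,-3,0,0,0,-3.4,0,0,0,-3.4,0])

```text
clock: 3.03
position: [0.6755, -0.177, 0.0694]
ee_rot: [-0.0, 0.793, 0.609, -0.0]
contact_force: [0.1, -0.7, -0.3]
width: 0.0001
gripper_force: 0.0
```

Request:
apply_moves(steps=[0,0.4,0,0,0.1,0.7,0,0,0.2,1,0,0,0.3,1.4,0,0,0.4,1.7,0,0,0.6,2.1,0,2,0.7,2.4,0,4,0.9,2.7,0,6])

```text
clock: 3.7
position: [0.6846, -0.1495, 0.0693]
ee_rot: [0.0, 0.76, 0.65, 0.0]
contact_force: [-0.2, -0.3, 0.0]
width: 0.0
gripper_force: 0.0
```

Request:
apply_moves(steps=[0.1,0.4,0,2,0.2,0.7,0,4,0.3,1.1,0,6,0.4,1.4,0,8,0.4,1.8,0,10,0.5,2.2,0,12,0.5,2.5,0,14,0.6,2.9,0,16])

```text
clock: 4.37
position: [0.6906, -0.1206, 0.0693]
ee_rot: [0.0, 0.662, 0.75, 0.0]
contact_force: [0.6, -0.6, -0.4]
width: 0.0001
gripper_force: 0.0
```

Request:
apply_moves(steps=[0,0.4,0,2,0,0.7,0,4,0,1.1,0,6,0,1.5,0,8,-0.1,1.9,0,10,-0.1,2.2,0,12,-0.2,2.6,0,14,-0.3,3,0,16])

```text
clock: 5.03
position: [0.6877, -0.0906, 0.0693]
ee_rot: [0.0, 0.551, 0.835, 0.0]
contact_force: [0.3, 0.2, -0.9]
width: 0.0004
gripper_force: 0.0
```

```bash
python3 - <<'E'
from h import *
s=cv2.cvtColor(get_image("scene"),cv2.COLOR_RGB2BGR)[180:330,90:250];w=cv2.cvtColor(get_image("wrist"),cv2.COLOR_RGB2BGR)
c=np.vstack([cv2.resize(s,(400,375),interpolation=cv2.INTER_CUBIC),np.zeros((9,400,3),np.uint8)])
cv2.imwrite("pics/m2.png",cv2.convertScaleAbs(np.hstack([cv2.copyMakeBorder(cv2.resize(w,(400,300)),0,84,0,0,0),c]),alpha=1.3))
E
```

```text
(no output)
```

View pics/m2.png

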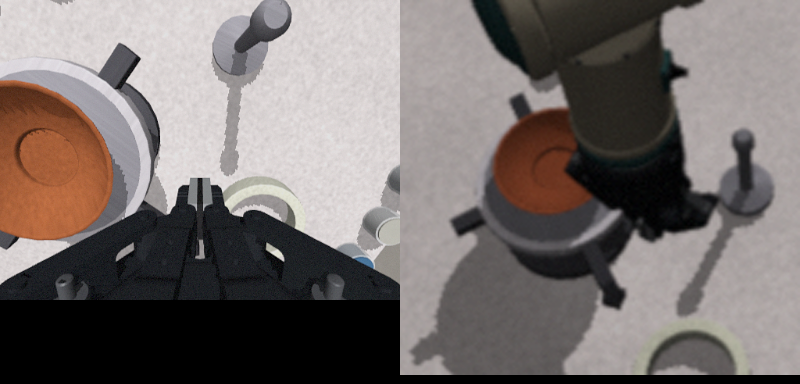

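The wheel did not turn: the scene view still shows the long arm tip at (612,298), with the gripper now past it. I'll check the reported TCP against the fingers seen in the views.

```bash
python3 - <<'E'
from h import *
s=calibration("scene"); t=calibration("top"); st=get_state(); p=st["position"]; print(p, st["qpos"].round(3))
w=calibration("wrist"); 
u,v=proj(w,p); print("tcp in wrist 400x300:",u/1.28,v/1.28, "w cam",w["xyz"],w["rotation"])
f=lambda q:((np.array(proj(s,q))-[90,180])*2.5+[400,0]).round(0)
print("scene m2:",f(p),"m1:",f([.676,-.177,.104]))
print("arm tip m2 scene",f([*(A+.134*np.array([np.cos(np.radians(-15)),np.sin(np.radians(-15))])),.079]),"axis top",f([*A,.086]))
# whole-sized crop around the finger in scene and top
S=cv2.cvtColor(get_image("scene"),cv2.COLOR_RGB2BGR);T=cv2.cvtColor(get_image("top"),cv2.COLOR_RGB2BGR)
a=cv2.resize(S[200:320,120:240],(480,480),interpolation=cv2.INTER_CUBIC);a=cv2.convertScaleAbs(a,alpha=2.2,beta=20);
q=(np.array(proj(s,p))-[120,200])*4; cv2.circle(a,tuple(int(x) for x in q),4,(0,0,255),1)
b=cv2.resize(T[140:260,290:370],(320,480),interpolation=cv2.INTER_CUBIC);b=cv2.convertScaleAbs(b,alpha=1.8,beta=20)
q=(np.array(proj(t,p))-[290,140])*4; cv2.circle(b,tuple(int(x) for x in q),4,(0,0,255),1)
cv2.imwrite("pics/m3.png",np.hstack([a,b]))
E
```

```text
[ 0.68749501 -0.09009717  0.06929092] [-0.231  0.539  1.421  0.     1.182 -0.633]
tcp in wrist 400x300: 198.96292927395555 173.7256556619308 w cam [ 0.66002126 -0.02438386  0.23954223] [ 0.96991876 -0.13928951 -0.02877903  0.19755455]
scene m2: [655. 242.] m1: [560. 286.]
arm tip m2 scene [618. 307.] axis top [553. 176.]
```

View pics/m3.png

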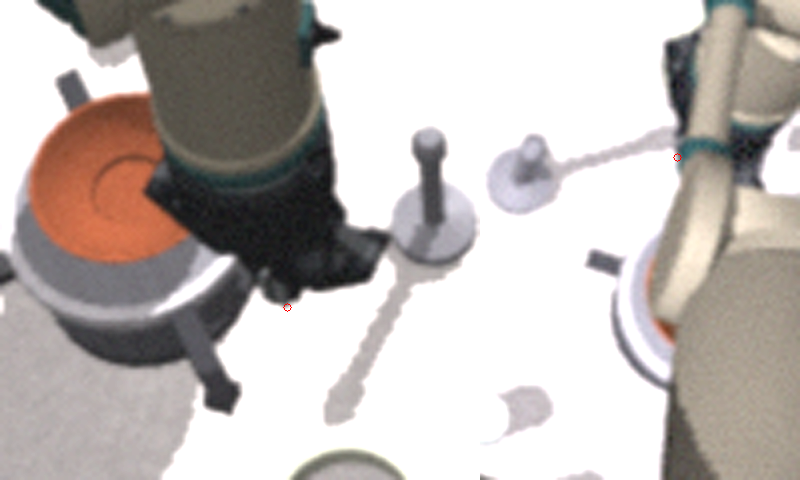

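The tip shows above where the reported TCP projects, in both the wrist and scene views. That puts the fingertips about 15 mm higher, so they passed over the arm, whose top is at 85 mm. I'll raise, go back behind the arm, and come down to a TCP height of 50 mm.

Request:
apply_moves(steps=[0.2,0,2,0,0.4,0,4,-2,0.5,-1.5,5,-8,0.5,-3,5,-14,0.3,-4.5,5,-20,0,-6,5,-26,-0.4,-7.5,5,-32,-0.7,-8.8,5,-38])

```text
clock: 5.9
position: [0.6803, -0.1804, 0.1192]
ee_rot: [0.0, 0.795, 0.606, -0.0]
contact_force: [0.7, 0.6, -0.1]
width: -0.0
gripper_force: 0.0
```

Request:
apply_moves(steps=[0,0,0,0,0,0,-1.5,0,0,0,-3,0,0,0,-4.5,0,0,0,-5.5,0,0,0,-6.5,0,0,0,-6.9,0,0,0,-6.9,0])

```text
clock: 6.57
position: [0.68, -0.1785, 0.0489]
ee_rot: [-0.001, 0.793, 0.609, -0.0]
contact_force: [0.3, 0.4, 0.4]
width: 0.0002
gripper_force: 0.0
```

```bash
python3 - <<'E'
from h import *
print(get_state()["position"],get_state()["contact_force"])
s=cv2.cvtColor(get_image("scene"),cv2.COLOR_RGB2BGR)[200:320,100:220];w=cv2.cvtColor(get_image("wrist"),cv2.COLOR_RGB2BGR)
c=cv2.resize(s,(384,384),interpolation=cv2.INTER_CUBIC)
cv2.imwrite("pics/m4.png",cv2.convertScaleAbs(np.hstack([cv2.copyMakeBorder(cv2.resize(w,(400,300)),0,84,0,0,0),c]),alpha=1.8))
E
```

```text
[ 0.67996482 -0.17849959  0.0489367 ] [0.26512564 0.41786722 0.40846922]
```

View pics/m4.png

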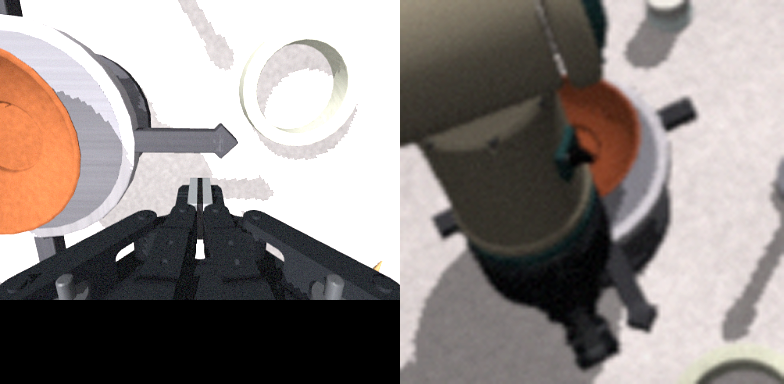

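The wrist view has the tip (200,180) behind the arm side (row 150), between the rim and the arm's point. Now I'll approach and push, checking for contact.

Request:
apply_moves(steps=[0.1,0.4,0,0,0.2,0.7,0,0,0.3,1,0,0,0.4,1.4,0,0,0.5,1.7,0,0,0.6,2.1,0,2,0.7,2.5,0,4,0.8,2.8,0,6])

```text
clock: 7.33
position: [0.6891, -0.1509, 0.0505]
ee_rot: [0.001, 0.76, 0.65, 0.0]
contact_force: [0.6, -0.9, -0.3]
width: -0.0001
gripper_force: 0.4
```

```bash
python3 - <<'E'
from h import *
st=get_state(); print(st["position"],st["contact_force"],st["moment"])
w=cv2.cvtColor(get_image("wrist"),cv2.COLOR_RGB2BGR);cv2.imwrite("pics/w5.png",cv2.convertScaleAbs(cv2.resize(w,(400,300)),alpha=1.8))
E
```

```text
[ 0.68913956 -0.15093155  0.05046053] [ 0.55631374 -0.8895796  -0.34540016] [-0.14385654 -0.09481221 -0.02755265]
```

View pics/w5.png

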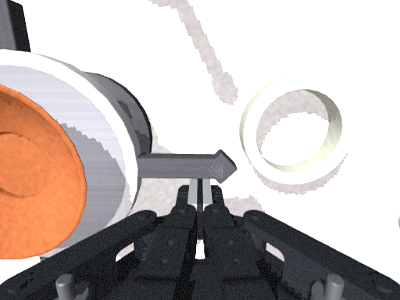

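The fingertip is now touching the arm side (row 178), and the moment reading confirms it. I'll go on round the arc.

Request:
apply_moves(steps=[0.1,0.4,0,2,0.2,0.8,0,4,0.3,1.1,0,6,0.4,1.5,0,8,0.4,1.9,0,10,0.5,2.3,0,12,0.5,2.7,0,14,0.6,3,0,16])

```text
clock: 8.05
position: [0.6944, -0.1209, 0.0503]
ee_rot: [0.0, 0.662, 0.75, -0.0]
contact_force: [-0.8, -0.9, -0.3]
width: 0.0001
gripper_force: 0.4
```

Request:
apply_moves(steps=[0,0.4,0,2,0,0.8,0,4,0,1.2,0,6,0,1.6,0,8,-0.1,2,0,10,-0.1,2.3,0,12,-0.2,2.7,0,14,-0.3,3.1,0,16])

```text
clock: 8.72
position: [0.6919, -0.0901, 0.0503]
ee_rot: [0.001, 0.551, 0.834, 0.0]
contact_force: [1.0, -0.5, -0.2]
width: 0.0001
gripper_force: 0.4
```

Request:
apply_moves(steps=[-0.1,0.4,0,2,-0.2,0.7,0,4,-0.3,1.1,0,6,-0.5,1.5,0,8,-0.6,1.9,0,10,-0.8,2.2,0,12,-1,2.5,0,14,-1.2,2.9,0,16])

```text
clock: 9.38
position: [0.6801, -0.0611, 0.0504]
ee_rot: [0.001, 0.43, 0.903, 0.0]
contact_force: [0.0, -1.3, -0.6]
width: -0.0001
gripper_force: 0.4
```

```bash
python3 - <<'E'
from h import *
st=get_state(); print(st["position"],st["contact_force"],st["moment"]); c=calibration("wrist"); np.save("c6.npy",c,allow_pickle=True)
w=cv2.cvtColor(get_image("wrist"),cv2.COLOR_RGB2BGR);cv2.imwrite("pics/w6r.png",w);cv2.imwrite("pics/w6.png",cv2.convertScaleAbs(w,alpha=1.6))
E
```

```text
[ 0.68008935 -0.06112356  0.05037661] [ 0.02897351 -1.32590407 -0.59755148] [-0.15496276 -0.06234814  0.00510586]
```

View pics/w6.png

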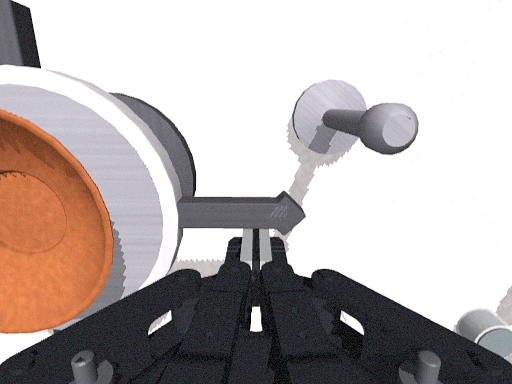

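The wrist view shows the finger pushing the arm, whose tip is at (305,214). The post foot is centred at about (330,117) and its head at about (388,128). I'll turn these into angles.

```bash
python3 - <<'E'
from h import *
c=np.load("c6.npy",allow_pickle=True).item()
tip=onz(c,305,214,.079)[:2]
mid=(onz(c,200,198,.085)+onz(c,200,227,.085))[:2]/2; m2=(onz(c,265,198,.085)+onz(c,265,228,.085))[:2]/2
foot=onz(c,330,117,.014)[:2]; head=onz(c,388,128,.103)[:2]
an=lambda d: np.degrees(np.arctan2(d[1],d[0])).round(1)
print("tip",tip,np.hypot(*(tip-A)),an(tip-A),"m2",m2,an(m2-A),an(m2-mid),an(tip-mid))
print("width",np.hypot(*(onz(c,265,198,.085)-onz(c,265,228,.085))[:2]))
for p in (foot,head): print("post",p,np.hypot(*(p-A)),an(p-A))
E
```

```text
tip [ 0.68993126 -0.03183006] 0.13572122571477066 38.5 m2 [ 0.67187121 -0.04294673] 39.8 38.5 35.8
width 0.0159386815081322
post [0.68073427 0.02032494] 0.1675769135252907 54.6
post [0.68191528 0.02055208] 0.16844801571113646 54.3
```

The arm is at about 39° and the post at 54.5° (r = 168 mm, as it should be). I'll push on to about 51°, holding the tool's yaw so the gripper linkage stays clear of the post.

Request:
apply_moves(steps=[-0.1,0.2,0,0,-0.3,0.5,0,0,-0.5,0.8,0,0,-0.7,1.1,0,0,-0.9,1.4,0,0,-1.1,1.6,0,0,-1.2,1.7,0,0,-1.2,1.7,0,0])

```text
clock: 10.1
position: [0.6671, -0.0435, 0.0501]
ee_rot: [-0.0, 0.43, 0.903, 0.0]
contact_force: [-0.7, -0.4, 0.1]
width: -0.0002
gripper_force: 0.0
```

```bash
python3 - <<'E'
from h import *
st=get_state(); print(st["position"],st["contact_force"],st["moment"]); c=calibration("wrist"); np.save("c7.npy",c,allow_pickle=True)
w=cv2.cvtColor(get_image("wrist"),cv2.COLOR_RGB2BGR);cv2.imwrite("pics/w7.png",cv2.convertScaleAbs(w,alpha=1.6))
E
```

```text
[ 0.66708759 -0.04349465  0.05012586] [-0.72815774 -0.3869409   0.06080329] [-0.02036818 -0.01739198 -0.061682  ]
```

View pics/w7.png

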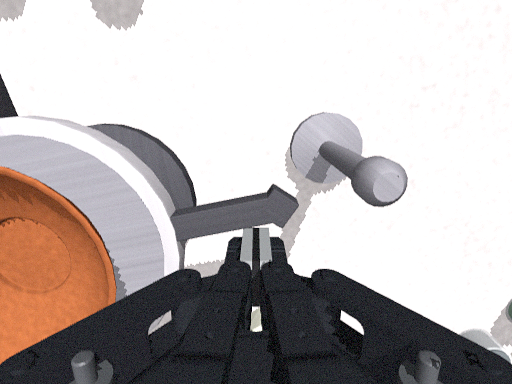

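The arm has advanced: its tip is at about (298,208), its edges at (200: rows 204/236) and (255: rows 194/226). The post foot is at (327,149) and its head at (380,181).

```bash
python3 - <<'E'
from h import *
c=np.load("c7.npy",allow_pickle=True).item()
an=lambda d: np.degrees(np.arctan2(d[1],d[0])).round(1)
tip=onz(c,298,208,.079)[:2]; m=[(onz(c,u,a,.085)+onz(c,u,b,.085))[:2]/2 for u,a,b in((200,204,236),(255,194,226))]
foot=onz(c,327,149,.014)[:2]; head=onz(c,380,181,.103)[:2]
print("arm",tip,an(tip-A),an(m[1]-A),an(m[1]-m[0]))
for p in (foot,head):
    print("post",p,an(p-A),np.hypot(*(p-A)))
    for ph in (an(tip-A),an(m[1]-m[0])):
        a=np.radians(ph); d=p-A; print("  y in wheel",-d[0]*np.sin(a)+d[1]*np.cos(a))
E
```

```text
arm [ 0.67192212 -0.01401498] 49.2 51.7 49.9
post [0.68118844 0.02046292] 54.5 0.1679526505463165
  y in wheel 0.01556544321716348
  y in wheel 0.013521234817952546
post [0.68224085 0.02087111] 54.3 0.16889704429997163
  y in wheel 0.015035491170699536
  y in wheel 0.012979146128957425
```

About 4.7° remain, which is 9 mm at the fingertip.

Request:
apply_moves(steps=[-0.1,0.1,0,0,-0.2,0.2,0,0,-0.4,0.3,0,0,-0.5,0.4,0,0,-0.6,0.5,0,0,-0.7,0.55,0,0,-0.7,0.55,0,0,-0.7,0.55,0,0])

```text
clock: 10.82
position: [0.6603, -0.0384, 0.0501]
ee_rot: [-0.0, 0.43, 0.903, 0.0]
contact_force: [0.2, -0.3, -0.3]
width: 0.0001
gripper_force: 0.1
```

```bash
python3 - <<'E'
from h import *
st=get_state(); print(st["position"],st["contact_force"],st["moment"]); c=calibration("wrist"); np.save("c8.npy",c,allow_pickle=True)
w=cv2.cvtColor(get_image("wrist"),cv2.COLOR_RGB2BGR);cv2.imwrite("pics/w8.png",cv2.convertScaleAbs(w,alpha=1.6))
E
```

```text
[ 0.6602701  -0.03838044  0.05012993] [ 0.21808755 -0.33494949 -0.33343287] [ 0.01230392 -0.02424813 -0.00126414]
```

View pics/w8.png

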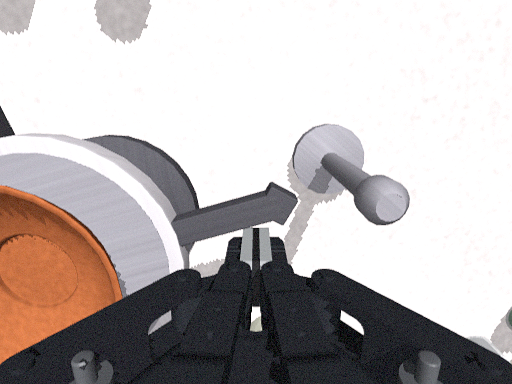

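That was my 11th picture and the limit was 10, so I'll view no more and measure numerically from here. It shows the arm tip at about (298,205), the post foot at (329,161) and its head at (382,199).

```bash
python3 - <<'E'
from h import *
c=np.load("c8.npy",allow_pickle=True).item(); g=cv2.cvtColor(cv2.imread("pics/w8.png"),cv2.COLOR_BGR2GRAY)
an=lambda d: np.degrees(np.arctan2(d[1],d[0])).round(1)
M=[]
for u in range(205,262,8):
    dk=[v for v in range(180,236) if g[v,u]<120]; print(u,dk[0],dk[-1],end="; ")
    M.append(onz(c,u,dk[0],.085)[:2])
M=np.array(M); d=M[-1]-M[0]; print("\nupper edge dir",an(d)); n=np.array([-d[1],d[0]])/np.hypot(*d); print("edge offset from axis (expect .007)",((M-A)@n).round(4))
tip=onz(c,298,205,.079)[:2]; print("tip",an(tip-A),np.hypot(*(tip-A)))
for p in (onz(c,329,161,.014)[:2],onz(c,382,199,.103)[:2]):
    print("post",an(p-A)); 
    for ph in (an(tip-A),an(d)):
        a=np.radians(ph); q=p-A; print("  y in wheel",-q[0]*np.sin(a)+q[1]*np.cos(a))
E
```

```text
205 208 235; 213 205 235; 221 203 233; 229 201 231; 237 199 229; 245 196 227; 253 194 235; 261 192 222; 
upper edge dir 55.6
edge offset from axis (expect .007) [0.009  0.0093 0.0092 0.0091 0.0089 0.0093 0.0091 0.009 ]
tip 53.5 0.13510369949164203
post 54.4
  y in wheel 0.002648094513845123
  y in wheel -0.00350162726260575
post 54.5
  y in wheel 0.0028346504195490008
  y in wheel -0.003349362351071042
```

The post lies within about 3 mm of the arm's line on either estimate. I'll back off, rise and clear the view for one last check.

Request:
apply_moves(steps=[0.4,-0.3,0,0,0.9,-0.7,0,0,1.6,-1.2,0,0,2.2,-1.7,1,0,2.4,-1.8,4,0,2.4,-1.8,8,0,2.4,-1.8,12,0,2.4,-1.8,15,0])

```text
clock: 11.53
position: [0.6861, -0.0575, 0.2036]
ee_rot: [0.002, 0.431, 0.903, 0.0]
contact_force: [0.9, -0.1, 0.7]
width: -0.0002
gripper_force: 0.0
```

Request:
apply_moves(steps=[0,-3,1,0,0,-7,2,0,0,-11,3,0,0,-15,3,0,-2,-18.5,3,0,-4,-22,3,0,-6,-25,3,0,-7,-27,3,0])

```text
clock: 12.2
position: [0.6121, -0.3309, 0.23]
ee_rot: [-0.0, 0.432, 0.902, -0.001]
contact_force: [-0.6, 0.2, -0.1]
width: 0.0003
gripper_force: 0.0
```

Request:
apply_moves(steps=[-1,-3,0,0,-3,-6,0,0,-5,-9,0,0,-7,-12,0,0,-8,-13,0,0,-8,-13,0,0])

```text
clock: 12.7
position: [0.5317, -0.4606, 0.2297]
ee_rot: [-0.0, 0.433, 0.902, -0.001]
contact_force: [-0.2, 1.0, 0.3]
width: -0.0001
gripper_force: 0.0
```

```bash
python3 - <<'E'
from h import *
st=get_state(); print(st["clock"],st["position"],st["contact_force"])
im=cv2.cvtColor(get_image("top"),cv2.COLOR_RGB2BGR); cv2.imwrite("pics/t9.png",im); c=calibration("top"); g=cv2.cvtColor(im,cv2.COLOR_BGR2GRAY)
hsv=cv2.cvtColor(im,cv2.COLOR_BGR2HSV); m=((hsv[...,0]<15)&(hsv[...,1]>130)).astype(np.uint8); m[:,:300]=0;m[:180]=0;m[260:]=0
e=cv2.fitEllipse(max(cv2.findContours(m,0,1)[0],key=cv2.contourArea)); print("dish",e[0],onz(c,*e[0],.112))
# brightness around circles at z=.079 about the axis
for r in (.085,.115,.125):
    a=np.arange(-180,180,1.); uv=np.array([proj(c,[*(A+r*np.array([np.cos(np.radians(x)),np.sin(np.radians(x))])),.079]) for x in a],np.float32)
    v=cv2.remap(g,uv[:,:1],uv[:,1:],cv2.INTER_LINEAR).ravel(); print(r,[int(x) for x in a[v<75]])
old=cv2.imread("pics/top0.png"); 
for n,(u,v) in dict(tape=(352,157),potA=(291,244),potB=(305,266),cup=(141,203)).items():
    t=cv2.cvtColor(old[v-20:v+20,u-20:u+20],cv2.COLOR_BGR2GRAY); r=cv2.matchTemplate(g[v-28:v+28,u-28:u+28],t,cv2.TM_CCOEFF_NORMED); _,s,_,l=cv2.minMaxLoc(r); print(n,l[0]-8,l[1]-8,round(s,2))
E
```

```text
12.7 [ 0.53172245 -0.46063113  0.22970739] [-0.16812431  1.03797733  0.26381025]
dish (350.8072814941406, 213.78065490722656) [ 0.57889568 -0.11496     0.112     ]
0.085 [-130, -129, -128, -127, -126, -125, -124, -123, -122, -121, -120, -39, -38, -37, -36, -35, -34, -33, -32, -31, -30, -29, 52, 53, 54, 55, 56, 57, 58, 59, 60, 61, 141, 142, 143, 144, 145, 146, 147, 148]
0.115 [53, 54, 55, 56, 57, 58, 59]
0.125 [53, 54, 55, 56, 57, 58, 59, 60]
tape 0 0 0.87
potA 0 0 0.99
potB 0 0 0.29
cup 0 0 1.0
```

The four arms average about 55.5°, against 54.5 to 55.5° for the post. The dish is about 5 mm from the axis and the tape, pot A and cup match their starting places. Pot B's match is weak (0.29), probably because the arm's shadow moved; no move went near it. Handing in.

```bash
python3 -c "
from rig import *
print(sign_off())"
```

```text
the job is handed in; nothing more can be done
None
```

I handed the job in with the long arm pointing at the gauge post to within about 1° (roughly 3 mm; 10 mm allowed) and the dish about 5 mm off the axis; sign-off returned no verdict, pot B's final check was inconclusive, and I viewed 11 pictures against the limit of 10.

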